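Put the parrot's washed toys back on the stepped kitchen shelf

ROBOT

A 6-joint arm with a two-finger parallel gripper is mounted at the origin on the work surface. World frame = base frame: x ahead of the robot, y to its left, z up, the work surface at z = 0. Lengths are in m, angles in rad, forces in N, time in s.
With the tool pointing down it reaches from about 0.35 to 0.85 m from the base axis. Payload 8.1 kg.
Tool frame: the origin (TCP) lies at the centre of the arm's flange, where the gripper is bolted on; the fingertips stand 186 mm ahead of it and the grasp point (between the pads) lies 167 mm ahead of it; z points along the fingers, y is the direction in which the jaws open and shut (so a half turn about z gives the same grasp; the last joint's range is limited). The gripper opens to 93 mm and grips with 3 to 60 N. Pads are 15 mm wide; open, the fingers measure 128 mm over their backs; the gripper's body (75 mm by 188 mm) begins 65 mm behind the grasp point.
Start: joints at [-1.425, 0.13, 1.488, -0, 1.523, -0.085], TCP at [0.137, -0.584, 0.405] pointing down, gripper open.
Joint ranges: [-2.96, 2.96], [-0.89, 2.26], [0.02, 2.5], [-1.34, 4.48], [0, 2.73], [-2.66, 2.66]. Speed limits (rad/s): [2.39, 2.39, 2.79, 3.14, 3.14, 3.14].

INTERFACE

Orientations are given as a rotation vector (axis times angle).
In Python, from plant import robot, viewer, order gives the robot as it stands.
- The arm moves only by the tool apply_moves, never from a script. Its argument "deltas" is a list of rows, each a list of 3 entries, a list of its own where there are three numbers: the finger opening in mm, from 0 to 93, then the shift along the tool's x, y, z in mm, then the turn about the tool's z in rad. In form: [[grip, [dx, dy, dz], yaw], ...]. A call has 1 to 5 rows; each row shifts and turns the commanded pose from where the row before left it, along the tool's axes as they then stand; what a row does not reach is not made up. A row lasts 1/8 s, in which the tool goes at most 62.5 mm and 10.7 degrees, less where a joint would pass 70% of its speed; a pose out of reach is approached as far as the arm can. A call is refused whole if a number of a shift passes 62.5 or a number of a turn 0.188, either way. A call with a gripper value outside its range is refused whole. The fingers move at their own pace and stop on an object; "grip_force" is the grip in N (left out, the last holds). Time passes only in rows, so rows that do not move let the fingers close. It gives the time, the measured TCP pose, the force and the opening at its end, in the units of the state.
- robot.read_state(): the state, without advancing time (a new reading comes with each control period).
- viewer.read_camera(name): name is "side" or "top"; returns the picture (384x512x3 uint8, blue, green, red); there is no depth.
- viewer.get_calibration(name): a dict with "fx", "fy", "cx", "cy" (pixels), "R" (3x3) and "t" (3): a world point X has camera coordinates R X + t. Camera axes: x right, y down, z forward; pixel columns grow to the right and rows downward; lengths in m; the calibration is good to about 2 mm. A picture is of the moment at which its call begins. get_calibration takes no time and is no camera call.
- order.close_job(): hands the job in, once; it reports no verdict.
The state is a dict: "t": time; "q": joint angles; "dq": joint speeds; "joint_torque": joint torques, N m; "tool_pos": TCP position; "orientation": TCP orientation; "force": force on the tool from outside, world axes, zero at the start; "wrist_torque": the same for the moment, N m; "opening": finger opening in m.
Only numpy, scipy, OpenCV 4.12 (cv2) and the standard library are available. Lean on these libraries where they do the work, as an engineer would, in place of code of your own. Each camera call takes 0.05 s, during which the arm holds its last target. There are 200 camera calls.

TASK

Put the parrot's washed toys back on the black stepped shelf as the family keeps them: on the bottom tier, straight in front of the treat box, the large cedar block square to the shelf with the small cedar block stacked centrally and squarely on top of it; on the bottom tier, straight in front of the seed jar, the violet bead ring lying flat with the lime foot toy standing on end in its middle so that it cannot roll off; and on the middle tier, midway between treat box and seed jar, the bell standing upright. Keep the toys centred across the depth of their tier, and leave the seed jar, the steel bowl and the tumbler where they stand.

Things in the scene. Friction and masses are not known exactly. Their poses are not given: they have to be found in the camera images.
- shelf_unit: Fixed black steel shelf: three tiers stepped back like stairs, open from above, each 130 deep (x), 380 long (y). Tops: bottom tier z 45 centred at x -130, middle z 100 at x 0, top z 155 at x +130 (thin guard rail to z 188 at its back and ends). Sizes in mm. Origin: under its centre at worktop height; -x is its front (low side), y along it, z up. Its x is within 0.1 rad of world +y.
- treat_box: Clear polycarbonate box of nuts, 85 deep (x) x 90 along the shelf (y) x 64 high with its lid shut; the clear lid is hinged at the back. Fixed to the middle tier near one end of it (either end), axes parallel to the shelf's. Origin: centre of its underside.
- seed_jar: Round glass jar of yellow seed with a red lid, 70 across, 72 high, standing loose on the middle tier near the other end from the box, its axes parallel to the shelf's; its centre is 210 to 230 from the box's. Origin: centre of its underside, z up.
- cedar_large: Large reddish cedar block 56 (x) x 44 (y) x 30 high (z), no hole. Origin: centre of its underside. Lies flat on the grey drying mat, whose top is 4 above the worktop.
- cedar_small: Small pale cedar block 40 (x) x 32 (y) x 24 high (z), with a dark hole mark on top. Origin: centre of its underside. Lies flat on the drying mat.
- bell: Stainless steel toy bell standing mouth down on the drying mat: rim 46 across, straight-sided round waist 34 to 35 across between 12 and 36 above the rim, domed top at 42, thin wire loop up to 57. Origin: centre of the mouth, z up through the loop.
- bead_ring: Violet ring of 14 rigid silicone beads 15 in diameter, lying flat on the drying mat: bead centres on a circle of radius 36, open middle 57 across, 87 over all, 15 high. One bead lies on its x axis, the others at equal steps. Origin: centre of the ring at its underside, z up. It can be pinched over one bead.
- foot_toy: Lime acrylic dumbbell-shaped foot toy standing on end on the drying mat: two equal discs 36 across and 12 thick joined by an 18 thick bar, 52 tall. Origin: centre of the lower disc's underside, z up through the upper disc.
- steel_bowl: Small stainless bowl, 90 across, 32 high, loose on the top tier; leave alone. Origin: centre of its underside.
- tumbler: Stainless drinking tumbler, 66 across, 85 high, loose on the bare worktop beyond the drying mat; leave alone. Origin: centre of its underside.
Mind the look-alikes: they are no part of the job. What is shaped like the cedar_small but pink is not meant.

How it is judged:
At the end, for the whole second after the job is handed in: At rest, flat or upright: large block within 15 mm of box's line, 30 of tier's depth centre, square to 0.2 rad; small one on it within 10, square; ring within 15 of jar's line, 20 of depth centre; foot toy within 12 of its centre; bell within 30 of depth centre, 134 of box and jar (x of cedar_large in the frame of shelf_unit between -0.16 and -0.1 m and z of cedar_large in the frame of shelf_unit between 0.041 and 0.049 m and y of cedar_large in the frame of treat_box between -0.015 and 0.015 m and angle between each of cedar_large, cedar_small, bead_ring, foot_toy, bell's own z axis and vertical below 0.1 rad and (angle between the x axis of cedar_large and the x axis of shelf_unit, either way round below 0.2 rad or angle between the x axis of cedar_large and the y axis of shelf_unit, either way round below 0.2 rad) and horizontal distance between cedar_small and cedar_large below 0.01 m and z of cedar_small in the frame of cedar_large between 0.026 and 0.034 m and (angle between the x axis of cedar_small and the x axis of cedar_large, either way round below 0.2 rad or angle between the x axis of cedar_small and the y axis of cedar_large, either way round below 0.2 rad) and x of bead_ring in the frame of shelf_unit between -0.15 and -0.11 m and z of bead_ring in the frame of shelf_unit between 0.041 and 0.049 m and y of bead_ring in the frame of seed_jar between -0.015 and 0.015 m and horizontal distance between foot_toy and bead_ring below 0.012 m and z of foot_toy in the frame of shelf_unit between 0.041 and 0.049 m and x of bell in the frame of shelf_unit between -0.03 and 0.03 m and z of bell in the frame of shelf_unit between 0.096 and 0.104 m and horizontal distance between bell and treat_box below 0.134 m and horizontal distance between bell and seed_jar below 0.134 m and linear speed of each of cedar_large, cedar_small, bead_ring, foot_toy, bell below 0.02 m/s); the robot touches nothing.
It fails at once if the seed jar is pushed more than 15 mm or tipped (distance of seed_jar from where it was at the start of the episode above 0.015 m or angle between seed_jar's own z axis and vertical above 0.25 rad).
It fails at once if the steel bowl is pushed more than 15 mm or tipped (distance of steel_bowl from where it was at the start of the episode above 0.015 m or angle between steel_bowl's own z axis and vertical above 0.25 rad).
It fails at once if the tumbler is pushed more than 15 mm or tipped (distance of tumbler from where it was at the start of the episode above 0.015 m or angle between tumbler's own z axis and vertical above 0.25 rad).
It also fails if it takes over 120 s, if anything falls off the work surface, if the arm or the gripper's body presses on something with over 40 N, if the wrist force passes 120 N, or if a joint passes its speed limit or range.

## Working session

There is one attempt and no reset: what is moved stays moved. The work goes in short steps, Python scripts to look and compute and a tool call to move; the robot and the scene stay as the last step left them, time stands still between calls to the robot, and variables do not carry over. Pictures are saved under pics/ and viewed, about 12 in all and at most 16, crops included, and the job is handed in when it is done.

Besides the shell and the picture viewer there is one more tool, called after ">>>" by a JSON object that holds its "fn" and its "kwargs", one argument or row to a line. apply_moves: Moves the arm, as the interface text tells. Its arguments: {"type":"object","properties":{"deltas":{"type":"array"},"grip_force":{"type":"number"}},"required":["deltas"]}

```bash
mkdir -p pics; ls
python3 - <<'E'
from plant import robot, viewer, order
import cv2,numpy as np
for n in("top","side"):
    im=viewer.read_camera(n); cv2.imwrite(f"pics/{n}0.png",im); 
    cv2.imwrite(f"pics/{n}0b.png",cv2.resize(im,(800,600),interpolation=cv2.INTER_CUBIC))
    c=viewer.get_calibration(n); print(n,{k:np.round(v,4).tolist() for k,v in c.items()}, np.round(-np.array(c["R"]).T@np.array(c["t"]),3))
s=robot.read_state(); print(s)
E
```

```text
pics
top {'fx': 446.8655, 'fy': 446.8655, 'cx': 259.6893, 'cy': 195.3983, 'R': [[0.0148, -0.9999, 0.0042], [-0.9853, -0.0153, -0.1703], [0.1703, -0.0016, -0.9854]], 't': [-0.0042, 0.5011, 1.1533]} [0.297 0.005 1.222]
side {'fx': 366.9909, 'fy': 366.9909, 'cx': 251.6766, 'cy': 192.2499, 'R': [[-0.8956, -0.4442, 0.022], [-0.2854, 0.5361, -0.7944], [0.3411, -0.7178, -0.607]], 't': [0.4519, 0.2341, 0.9927]} [0.133 0.788 0.779]
{'t': 0.1, 'q': array([-1.42540182e+00,  1.31125735e-01,  1.48918613e+00,  2.69599121e-05,
        1.52301196e+00, -8.54064308e-02]), 'dq': array([ 0.00111792,  0.00047589, -0.00244901, -0.0005132 ,  0.00261277,
        0.00048372]), 'joint_torque': array([ 2.04648575e-03, -5.61337388e+01, -4.93096983e+01,  7.70620652e-02,
        2.91067717e-02, -2.32646431e-05]), 'tool_pos': array([ 0.13724704, -0.58387734,  0.40375949]), 'orientation': array([-3.11897769e+00, -3.61535736e-01,  3.92500260e-05]), 'force': array([-0.11938887,  0.06187326,  0.09912261]), 'wrist_torque': array([-0.02667856,  0.01720216,  0.00315287]), 'opening': 0.09305293652277767}
```

View pics/top0b.png

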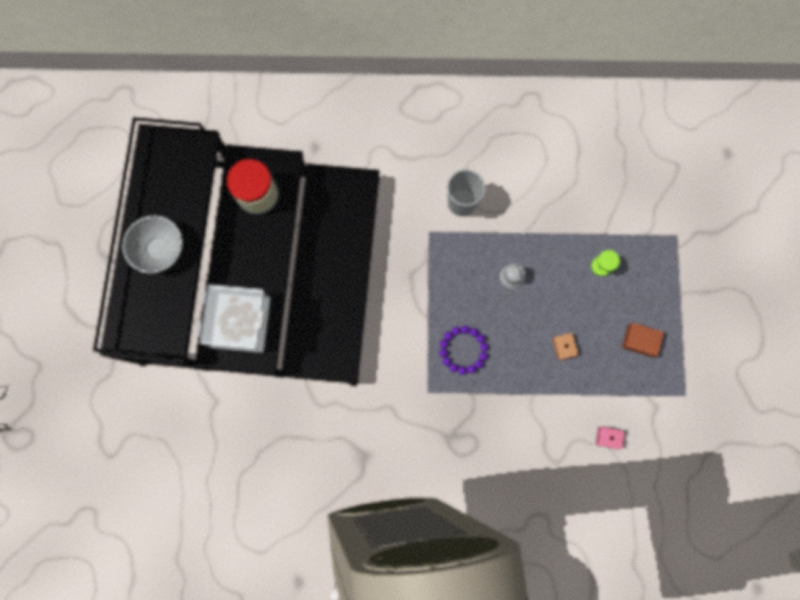

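View pics/side0b.png

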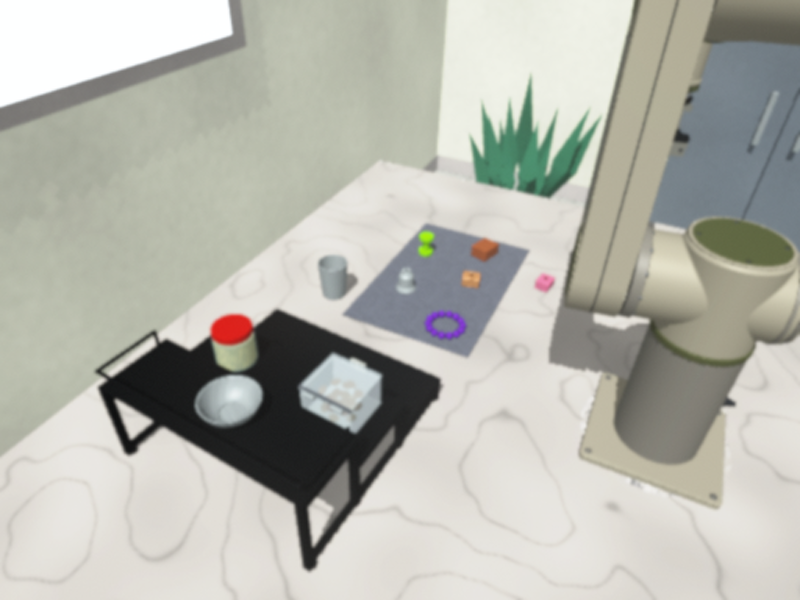

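The top view shows the shelf on the left: red jar at (250,180), box at (236,318), front edge on the right. The mat holds the bell (514,274), foot toy (606,262), ring (464,350), small cedar (566,346) and large cedar (644,340). The pink decoy is off the mat at (611,437), and the tumbler is at (466,190). In the side view the lime, cedar, bell and ring are all visible around (400–490, 235–330).

Small-block candidates are orange-tan (566,346) on the mat and pink (611,437) off it. The pale cedar one on the mat is the one meant, and I'll confirm that in an enlarged crop.

```bash
cat > h.py <<'E'
import cv2,numpy as np
from plant import robot,viewer,order
C={n:viewer.get_calibration(n) for n in("top","side")}
for c in C.values():
    c["R"]=np.array(c["R"]);c["t"]=np.array(c["t"]);c["o"]=-c["R"].T@c["t"]
def ray(n,p):
    c=C[n];d=c["R"].T@np.array([(p[0]-c["cx"])/c["fx"],(p[1]-c["cy"])/c["fy"],1.]);return c["o"],d/np.linalg.norm(d)
def plane(n,p,z):
    o,d=ray(n,p);return o+d*(z-o[2])/d[2]
def tri(a,b):
    o1,d1=ray("top",a);o2,d2=ray("side",b)
    s=np.linalg.lstsq(np.stack([d1,-d2],1),o2-o1,rcond=None)[0]
    A,B=o1+s[0]*d1,o2+s[1]*d2;return (A+B)/2,np.linalg.norm(A-B)
def proj(n,X):
    c=C[n];v=c["R"]@np.array(X)+c["t"];return np.array([c["fx"]*v[0]/v[2]+c["cx"],c["fy"]*v[1]/v[2]+c["cy"]])
HS={"violet":((120,90,40),(150,255,255)),"lime":((30,120,80),(50,255,255)),"red":((0,200,150),(3,255,255)),
"cedL":((3,130,50),(10,255,185)),"cedS":((7,80,150),(16,200,255)),"pink":((160,80,80),(178,255,255))}
def mask(im,k):return cv2.inRange(cv2.cvtColor(im,cv2.COLOR_BGR2HSV),*map(np.array,HS[k]))
def big(m):
    cs=cv2.findContours(m,cv2.RETR_EXTERNAL,cv2.CHAIN_APPROX_NONE)[0]
    return max(cs,key=cv2.contourArea) if cs else None
def shot(n,f):
    im=viewer.read_camera(n);cv2.imwrite(f"pics/{f}.png",im);return im
def crop(f,x0,y0,x1,y1,out):
    im=cv2.imread(f"pics/{f}.png")[y0:y1,x0:x1];k=min(800/im.shape[1],600/im.shape[0])
    cv2.imwrite(f"pics/{out}.png",cv2.resize(im,None,fx=k,fy=k,interpolation=cv2.INTER_CUBIC));print("crop scale",round(k,3))
E
python3 - <<'E'
from h import *
for n in("top","side"):
    im=cv2.imread(f"pics/{n}0.png")
    for k in HS:
        c=big(mask(im,k))
        if c is None: print(n,k,None);continue
        r=cv2.minAreaRect(c);m=c.reshape(-1,2)
        print(n,k,cv2.contourArea(c),np.round(r[0],1),np.round(r[1],1),round(r[2]),"bb",m.min(0),m.max(0))
crop("top0",270,145,440,295,"ctop"); crop("side0",210,135,360,240,"cside")
a=cv2.imread("pics/ctop.png");b=cv2.imread("pics/cside.png")
w=400;f=lambda i:cv2.resize(i,(w,int(i.shape[0]*w/i.shape[1])),interpolation=cv2.INTER_AREA)
E
```

```text
top violet 723.0 [296.5 223.5] [31. 31.] 90 bb [281 208] [312 239]
top lime 186.0 [387.  167.9] [13.2 18.4] 59 bb [379 160] [396 176]
top red 477.0 [158.5 115. ] [24. 25.] 90 bb [146 103] [171 127]
top cedL 320.5 [411.3 217.3] [22.4 16.1] 16 bb [399 208] [423 227]
top cedS 241.0 [412.  216.5] [19.5 14.1] 16 bb [401 208] [422 225]
top pink 166.5 [390.4 279.7] [16.7 11.8] 11 bb [382 274] [399 286]
side violet 353.5 [285.  207.5] [17. 26.] 90 bb [272 199] [298 216]
side lime 97.0 [272.5 155.5] [15.  9.] 90 bb [268 148] [277 163]
side red 300.0 [147.7 210.4] [16.2 24.5] 76 bb [136 202] [160 219]
side cedL 105.5 [310.  159.5] [11. 14.] 90 bb [303 154] [317 165]
side cedS 100.5 [309.5 157.3] [ 9.4 14.6] 49 bb [302 153] [318 164]
side pink 67.0 [348.  180.5] [ 7.8 10.6] 45 bb [343 176] [353 185]
crop scale 4.0
crop scale 5.333
```

View pics/ctop.png

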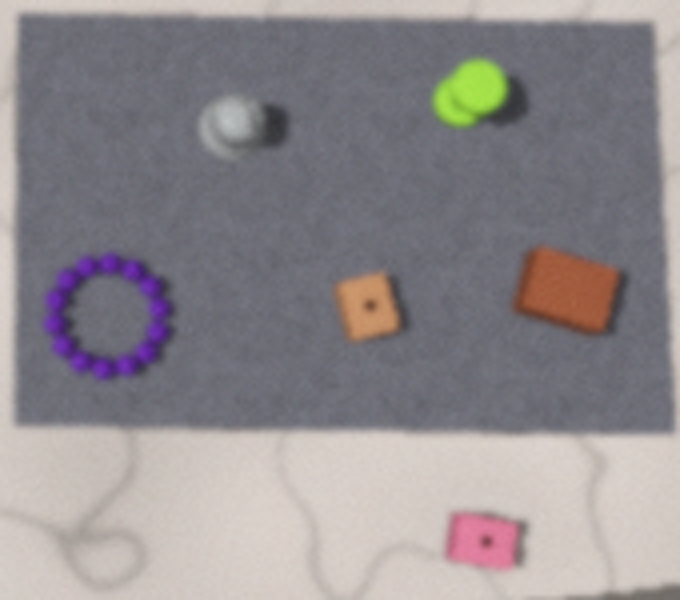

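View pics/cside.png

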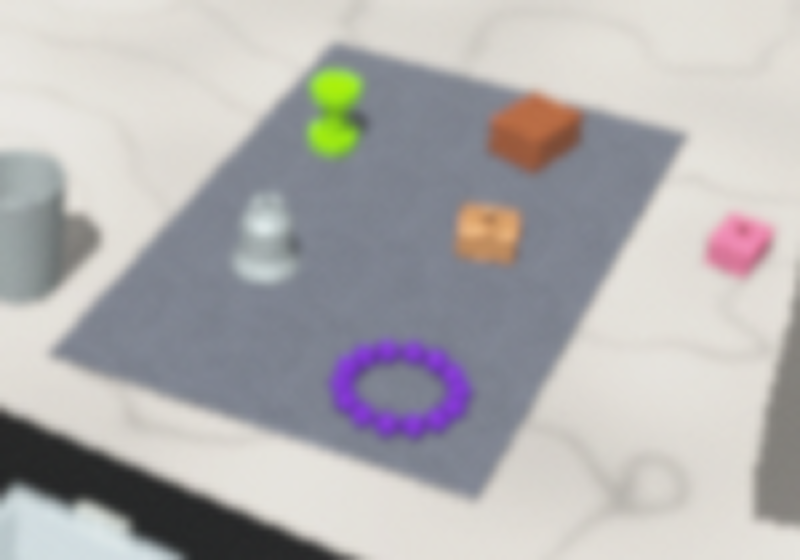

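The crop confirms it: the tan block with the dark hole, at crop (371,306) on the mat, is cedar_small. The pink one at (485,541) lies off the mat and is the look-alike. The large reddish block is at crop (570,290), and the ring has 14 distinct beads centred near (107,317). Next I'll look at the shelf.

Run:
```python
from h import *
crop("top0",55,65,255,250,"cshelf")
T=lambda u,v:((u+.5)/4-.5+270,(v+.5)/4-.5+145)
S=lambda u,v:((u+.5)/5.333-.5+210,(v+.5)/5.333-.5+135)
for n,a,b in [("cedL top",(573,291),(535,122)),("hole",(371,306),(489,220)),("foot top",(481,87),(336,86)),("ring c",(108.5,317),(401,389)),("bell dome",(240,119),(268,215))]:
    X,e=tri(T(*a),S(*b));print(n,np.round(X*1e3,1),"gap",round(e*1e3,1))
im=cv2.imread("pics/top0.png")
c=big(mask(im,"violet"));e=cv2.fitEllipse(c);print(e,plane("top",e[0],.0115)*1e3)
ca=(108.5,317)
```

```text
crop scale 3.243
cedL top [ 453.  -410.5   24.6] gap 5.2
hole [ 439.5 -273.6   26.2] gap 3.0
foot top [ 585.8 -345.4   51.5] gap 3.0
ring c [430.9 -98.4  10. ] gap 2.5
bell dome [ 562.9 -183.9   44.6] gap 3.4
((296.4494323730469, 223.6217498779297), (30.151281356811523, 30.796903610229492), 111.78365325927734) [430.19388554 -97.77191723  11.5       ]
```

View pics/cshelf.png

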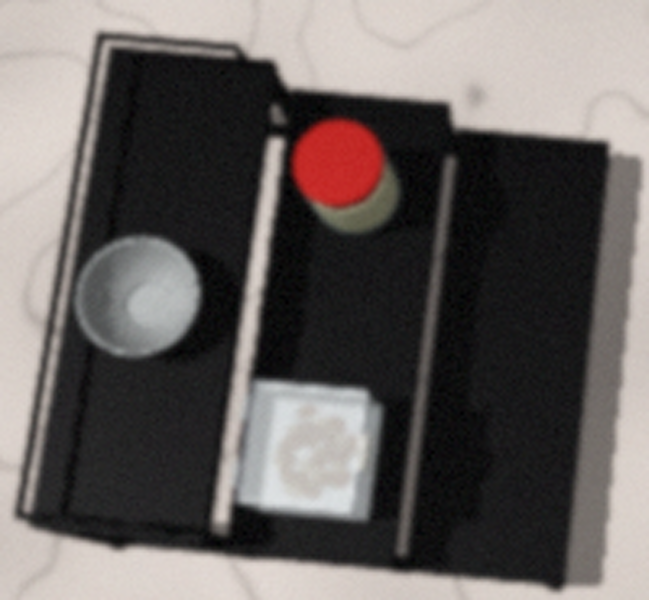

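The shelf crop shows the bottom tier between the strip's right edge, (458,155)–(407,555), and the front edge, (608,143)–(562,585). The jar lid is at (339,163). The box's base runs to about x=382, y=402–520. I'll fit these edges numerically.

Run:
```python
from h import *
im=cv2.imread("pics/top0.png");g=cv2.cvtColor(im,cv2.COLOR_BGR2GRAY).astype(float)
# front edge & strips per row
F=[];B=[];M=[]
def cross(row,x0,x1,th,rise):
    s=row[x0:x1]
    for i in range(len(s)-1):
        a,b=s[i],s[i+1]
        if (rise and a<th<=b) or (not rise and a>=th>b): return x0+i+(th-a)/(b-a)
for v in range(120,236):
    r=g[v]
    f=cross(r,218,255,60,True)
    if f:F.append((f,v))
    xe=191+(125-v)*(191-180)/100. # approx strip2 location
    seg=range(int(xe)-6,int(xe)+10); k=max(seg,key=lambda x:r[x])
    b=cross(r,k,k+8,(r[k]+15)/2,False)
    if b and v<232:B.append((b,v))
    xe=139+(110-v)*(139-125)/110.;seg=range(int(xe)-6,int(xe)+8);k=max(seg,key=lambda x:r[x])
    m=cross(r,k,k+8,(r[k]+15)/2,False)
    if m and 130<v<180:M.append((m,v))
def fit(P,z):
    X=np.array([plane("top",p,z)[:2] for p in P])
    for _ in range(4):
        vx,vy,x0,y0=cv2.fitLine(X.astype(np.float32),cv2.DIST_HUBER,0,.001,.001).ravel()
        d=(X-[x0,y0])@np.array([-vy,vx]);X=X[abs(d)<.004]
    if vx<0:vx,vy=-vx,-vy
    return np.array([x0,y0]),np.array([vx,vy]),len(X)
for n,P,z,xs in(("front",F,.045,-.195),("tier1back",B,.045,-.065),("tier2back",M,.1,.065)):
    p,d,k=fit(P,z);ang=np.arctan2(d[1],d[0]);nn=np.array([-d[1],d[0]])
    print(n,k,"ang(+x dir)",round(ang,4),"offset at this: n.p",round((nn@p),4),"n.p - xs",round(nn@p-xs,4), "y at x=.4",p[1]+(0.4-p[0])*d[1]/d[0])
K=3.243;T=lambda u,v:((u+.5)/K-.5+55,(v+.5)/K-.5+65)
for n,uv,z in(("far corner",(608,143),.045),("near corner",(562,585),.045),("jar lid",(339,163),.172),("box far front bot",(382,402),.100),("box near front bot",(368,522),.1),
 ("box far fr top",(369,390),.164),("box near fr top",(362,520),.164)):
    print(n,np.round(plane("top",T(*uv),z)*1e3,1))
for k in ["red"]:
    c=big(mask(im,k));e=cv2.minEnclosingCircle(c);print("lid",e,plane("top",e[0],.172)*1e3)
```

```text
front 116 ang(+x dir) -0.0787 offset at this: n.p 0.1124 n.p - xs 0.3074 y at x=.4 0.08119859
tier1back 112 ang(+x dir) -0.0784 offset at this: n.p 0.241 n.p - xs 0.306 y at x=.4 0.21031834
tier2back 49 ang(+x dir) -0.0766 offset at this: n.p 0.3705 n.p - xs 0.3055 y at x=.4 0.3408407
far corner [743.1  55.5  45. ]
near corner [367.4  84.6  45. ]
jar lid [675.7 253.6 172. ]
box far front bot [505.4 226.4 100. ]
box near front bot [410.5 232.7 100. ]
box far fr top [502.4 223.8 164. ]
box near fr top [405.5 224.2 164. ]
lid ((158.5, 114.5), 13.285429954528809) [676.74984603 255.33210547 172.        ]
```

```bash
cat >> h.py <<'E'
from scipy.spatial.transform import Rotation as Ro
u=np.array([np.cos(.0785),-np.sin(.0785)]);nn=np.array([-u[1],u[0]])
def sh(s,n):return s*u+n*nn
def pose():
    s=robot.read_state();R=Ro.from_rotvec(s["orientation"]).as_matrix();g=s["tool_pos"]+.167*R[:,2]
    th=np.arctan2(R[1,1],R[0,1]);return s,R,g,th
def go(xyz,thdeg=None,step=60):
    """print rows (dx,dy,dz mm, yaw) taking the grasp point to xyz (m), jaw angle thdeg"""
    s,R,g,th=pose();xyz=np.array(xyz,float)
    dth=0 if thdeg is None else (np.radians(thdeg)-th+np.pi/2)%np.pi-np.pi/2
    D=xyz-g;N=int(max(np.ceil(np.linalg.norm(D)*1e3/step),np.ceil(abs(dth)/.18),1))
    print("t",round(s["t"],2),"grasp",np.round(g*1e3,1),"jaw deg",round(np.degrees(th),1),"open",round(s["opening"]*1e3,1),"F",np.round(s["force"],1),"q",np.round(s["q"],2),"tilt",round(np.degrees(np.arccos(-R[2,2])),2))
    print(" D",np.round(D*1e3,1),"dth",round(np.degrees(dth),1))
    for i in range(N):
        print([np.round(v,1).tolist() if j==0 else round(v,3) for j,v in enumerate([R.T@(D*1e3/N),-dth/N])])
        R=R@Ro.from_rotvec([0,0,-dth/N]).as_matrix()
E
python3 - <<'E'
from h import *
T=lambda a,b:((a+.5)/4-.5+270,(b+.5)/4-.5+145)
im=cv2.imread("pics/top0.png")
for n,p,z in(("cedL",T(573,291),.034),("small",T(371,306),.028),("foot",T(481,87),.056),("foot low disc",T(459,101),.016),("bell dome",T(240,119),.046),("bell rim",T(232,130),.006),("ring",(296.45,223.62),.0115),("tumbler top",(298.5,118),.085)):
    print(n,np.round(plane("top",p,z)*1e3,1))
for n,z,ps in(("L",.034,[(539,248),(620,268),(604,333),(524,310)]),("S",.028,[(341,282),(387,272),(401,328),(356,341)])):
    P=np.array([plane("top",T(*p),z)[:2] for p in ps]);print(n,"centre",P.mean(0)*1e3,"edges",[(round(np.linalg.norm(e)*1e3),round(np.degrees(np.arctan2(e[1],e[0])),1)) for e in np.roll(P,-1,0)-P])
bd=[(110,263),(133,271),(150,287),(160,309),(160,332),(147,352),(125,366),(104,370),(82,362),(64,346),(54,324),(57,301),(68,281),(88,267)]
P=np.array([plane("top",T(*p),.0115)[:2] for p in bd]);c=P.mean(0);a=np.degrees(np.arctan2(*(P-c).T[::-1]))
st=360/14;print("ring c",c*1e3,"r",np.linalg.norm(P-c,axis=1).mean()*1e3,"bead phase",np.degrees(np.angle(np.mean(np.exp(14j*np.radians(a)))))/14)
print("jar tri",tri((158.5,114.5),(148.2,208.3)))
for n,s_,k in(("box",.437,.176),("jar",.6546,.176),("bell",.546,.306)):print(n,sh(s_,k)*1e3)
go((.453,-.41,.22),-14)
E
```

```text
cedL [ 449.3 -407.8   34. ]
small [ 437.8 -273.5   28. ]
foot [ 583.2 -344.4   56. ]
foot low disc [ 582.8 -340.8   16. ]
bell dome [ 561.  -184.1   46. ]
bell rim [ 562.  -184.9    6. ]
ring [430.2 -97.8  11.5]
tumbler top [704.5 -96.8  85. ]
L centre [ 450.17539857 -406.95296932] edges [(55, np.float64(-103.3)), (46, np.float64(163.8)), (55, np.float64(74.5)), (44, np.float64(-15.6))]
S centre [ 438.04307477 -273.70570926] edges [(32, np.float64(-76.9)), (39, np.float64(-167.4)), (32, np.float64(106.8)), (41, np.float64(13.1))]
ring c [429.93506974 -97.76499855] r 36.124384570335664 bead phase -3.560099213331123
jar tri (array([0.67667197, 0.25527386, 0.17234073]), np.float64(9.322507856273886e-05))
box [449.45605443 141.18872171]
jar [666.38594585 124.12465982]
bell [568.3149065  262.24066628]
t 0.1 grasp [ 137.2 -583.6  236.8] jaw deg -76.8 open 93.1 F [-0.1  0.1  0.1] q [-1.43  0.13  1.49  0.    1.52 -0.09] tilt 0.1
 D [315.8 173.6 -16.8] dth 62.8
[[49.6, -13.8, 2.4], np.float64(-0.157)]
[[51.1, -5.9, 2.4], np.float64(-0.157)]
[[51.4, 2.1, 2.4], np.float64(-0.157)]
[[50.5, 10.1, 2.4], np.float64(-0.157)]
[[48.3, 17.9, 2.4], np.float64(-0.157)]
[[44.9, 25.2, 2.4], np.float64(-0.157)]
[[40.4, 31.9, 2.4], np.float64(-0.157)]
```

>>> {"fn": "apply_moves", "kwargs": {
  "deltas": [
    [70, [49.6, -13.8, 2], -0.157],
    [70, [51, -6, 2], -0.157],
    [70, [51.4, 2, 2], -0.157],
    [70, [50.5, 10, 2], -0.157],
    [70, [48, 18, 2], -0.157]
  ],
  "grip_force": 25
}}

```text
t: 0.72
tool_pos: [0.3636, -0.4589, 0.3943]
orientation: [-2.741, -1.535, 0.0]
force: [0.2, -2.1, 0.4]
opening: 0.0699
```

>>> {"fn": "apply_moves", "kwargs": {
  "deltas": [
    [70, [44.9, 25.2, 2], -0.157],
    [70, [40.4, 31.9, 2], -0.157],
    [70, [0, 0, 0], 0]
  ]
}}

```text
t: 1.1
tool_pos: [0.455, -0.4079, 0.3898]
orientation: [-2.465, -1.945, -0.001]
force: [0.1, -0.4, -0.5]
opening: 0.0703
```

```bash
python3 -c "
from h import *
go((.450,-.4073,.026),-15)"
```

```text
t 1.1 grasp [ 455.  -407.7  222.8] jaw deg -13.5 open 70.3 F [ 0.1 -0.4 -0.5] q [-0.82  0.17  1.47  0.    1.5  -0.58] tilt 0.09
 D [  -5.     0.4 -196.8] dth -1.5
[[-0.3, -1.2, 49.2], np.float64(0.007)]
[[-0.3, -1.2, 49.2], np.float64(0.007)]
[[-0.3, -1.2, 49.2], np.float64(0.007)]
[[-0.3, -1.2, 49.2], np.float64(0.007)]
```

>>> {"fn": "apply_moves", "kwargs": {
  "deltas": [
    [70, [-0.3, -1.2, 49], 0.007],
    [70, [-0.3, -1.2, 49], 0.007],
    [70, [-0.3, -1.2, 49], 0.007],
    [70, [-0.3, -1.2, 40], 0.007],
    [70, [0, 0, 9], 0]
  ]
}}

```text
t: 1.72
tool_pos: [0.4454, -0.4094, 0.191]
orientation: [-2.496, -1.897, 0.001]
force: [0.2, 0.3, 0.1]
opening: 0.0697
```

>>> {"fn": "apply_moves", "kwargs": {
  "deltas": [
    [70, [0, 0, 0], 0],
    [35, [0, 0, 0], 0],
    [35, [0, 0, 0], 0],
    [35, [0, 0, 0], 0],
    [35, [0, 0, 0], 0]
  ]
}}

```text
t: 2.35
tool_pos: [0.448, -0.4106, 0.196]
orientation: [2.498, 1.903, 0.0]
force: [-0.4, 0.2, 5.4]
opening: 0.0439
```

```bash
python3 -c "
from h import *
s,R,g,th=pose()
p=sh(.437,.176);go((*p,.2),-4.5)"
```

```text
t 2.35 grasp [ 448.2 -410.8   29. ] jaw deg -15.4 open 43.9 F [-0.4  0.2  5.4] q [-0.83  0.34  1.64  0.    1.16 -0.56] tilt 0.1
 D [  1.3 552.  171. ] dth 10.9
[[53.2, -14.5, -17.2], np.float64(-0.019)]
[[53.5, -13.5, -17.2], np.float64(-0.019)]
[[53.7, -12.5, -17.2], np.float64(-0.019)]
[[54.0, -11.5, -17.2], np.float64(-0.019)]
[[54.2, -10.4, -17.2], np.float64(-0.019)]
[[54.4, -9.4, -17.2], np.float64(-0.019)]
[[54.5, -8.4, -17.2], np.float64(-0.019)]
[[54.7, -7.3, -17.2], np.float64(-0.019)]
[[54.8, -6.3, -17.2], np.float64(-0.019)]
[[54.9, -5.2, -17.2], np.float64(-0.019)]
```

>>> {"fn": "apply_moves", "kwargs": {
  "deltas": [
    [35, [0, 0, -30], 0],
    [35, [0, 0, -50], 0],
    [35, [10, 0, -50], 0],
    [35, [53, -13.5, -40], -0.02],
    [35, [54, -12.5, 0], -0.02]
  ]
}}

```text
t: 2.98
tool_pos: [0.4531, -0.2946, 0.366]
orientation: [2.456, 1.948, 0.003]
force: [0.5, 0.5, -0.8]
opening: 0.0439
```

>>> {"fn": "apply_moves", "kwargs": {
  "deltas": [
    [35, [54, -11.5, 0], -0.02],
    [35, [54, -10.5, 0], -0.02],
    [35, [54, -9.5, 0], -0.02],
    [35, [54, -8.5, 0], -0.02],
    [35, [54, -7.5, 0], -0.02]
  ]
}}

```text
t: 3.6
tool_pos: [0.4561, -0.0188, 0.3617]
orientation: [2.359, 2.074, 0.0]
force: [0.9, 0.6, -1.1]
opening: 0.0439
```

>>> {"fn": "apply_moves", "kwargs": {
  "deltas": [
    [35, [54, -6.5, 0], -0.02],
    [35, [54, -5.5, 0], -0.02],
    [35, [40, -4.5, 0], -0.02],
    [35, [20, 0, 0], 0],
    [35, [0, 0, 0], 0]
  ]
}}

```text
t: 4.22
tool_pos: [0.4575, 0.1496, 0.3615]
orientation: [-2.294, -2.146, 0.0]
force: [-0.3, -0.6, -1.0]
opening: 0.0439
```

```bash
python3 -c "
from h import *
p=sh(.437,.176);go((*p,.072),-4.5)
im=shot('side','side1')
import cv2
crop('side1',180,60,340,260,'cs1')
im=shot('top','top1')
print(cv2.minAreaRect(big(mask(im,'cedL'))))
"
```

```text
t 4.22 grasp [457.5 149.6 194.5] jaw deg -3.8 open 43.9 F [-0.3 -0.6 -1. ] q [ 0.21 -0.17  1.87  0.    1.45  0.28] tilt 0.02
 D [  -8.    -8.4 -122.5] dth -0.7
[[-3.0, -2.5, 40.8], np.float64(0.004)]
[[-3.0, -2.4, 40.8], np.float64(0.004)]
[[-3.0, -2.4, 40.8], np.float64(0.004)]
crop scale 3.0
((162.0, 128.0), (0.0, 0.0), 0.0)
```

View pics/cs1.png

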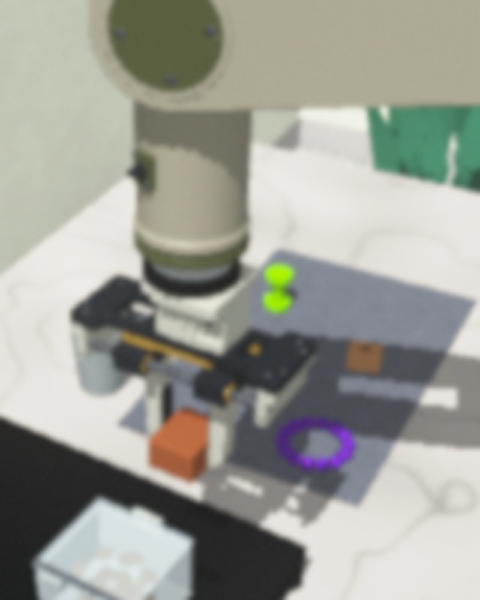

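>>> {"fn": "apply_moves", "kwargs": {
  "deltas": [
    [35, [-3, -2.5, 40], 0.004],
    [35, [-3, -2.5, 40], 0.004],
    [35, [-2.5, -2.5, 30], 0.004],
    [35, [0, 0, 10], 0],
    [35, [0, 0, 0], 0]
  ]
}}

```text
t: 4.95
tool_pos: [0.4499, 0.1398, 0.2417]
orientation: [-2.31, -2.128, 0.001]
force: [-0.2, -0.7, -0.7]
opening: 0.044
```

```bash
python3 -c "
from h import *
p=sh(.437,.176);go((*p,.0705),-4.5)"
```

```text
t 4.95 grasp [449.8 139.8  74.7] jaw deg -4.7 open 44.0 F [-0.2 -0.7 -0.7] q [ 0.19 -0.07  2.01 -0.    1.21  0.27] tilt 0.04
 D [-0.3  1.4 -4.2] dth 0.2
[[1.3, -0.4, 4.2], np.float64(-0.003)]
```

>>> {"fn": "apply_moves", "kwargs": {
  "deltas": [
    [35, [-1, 0, 2], 0],
    [35, [0, 0, 2], 0],
    [35, [0, 0, 0], 0]
  ]
}}

```text
t: 5.32
tool_pos: [0.4499, 0.1395, 0.2381]
orientation: [2.309, 2.13, 0.001]
force: [-0.6, 0.0, -1.1]
opening: 0.0439
```

>>> {"fn": "apply_moves", "kwargs": {
  "deltas": [
    [52, [0, 0, 0], 0],
    [65, [0, 0, 0], 0],
    [65, [0, 0, 0], 0],
    [65, [0, 0, -30], 0],
    [65, [0, 0, -50], 0]
  ]
}}

```text
t: 5.95
tool_pos: [0.4487, 0.1392, 0.3166]
orientation: [-2.308, -2.128, 0.006]
force: [0.3, 1.0, -0.3]
opening: 0.0652
```

>>> {"fn": "apply_moves", "kwargs": {
  "deltas": [
    [65, [-30, 0, -40], -0.04],
    [65, [-60, 0, -5], -0.06],
    [65, [-60, 0, 0], -0.06],
    [65, [-60, 0, 0], -0.06],
    [65, [-60, 0, 0], -0.06]
  ]
}}

```text
t: 6.58
tool_pos: [0.4587, -0.1316, 0.363]
orientation: [1.987, 2.432, 0.001]
force: [0.5, -0.7, 1.2]
opening: 0.0651
```

```bash
python3 -c "
from h import *
go((.438,-.2736,.022),14)
im=shot('top','top2')
crop('top2',120,80,400,270,'ct2')
"
```

```text
t 6.58 grasp [ 458.9 -131.6  196. ] jaw deg 11.5 open 65.1 F [ 0.5 -0.7  1.2] q [-0.39 -0.19  1.87  0.    1.45 -0.59] tilt 0.06
 D [ -20.9 -142.  -174. ] dth 2.5
[[-33.7, -12.2, 43.5], np.float64(-0.011)]
[[-33.6, -12.6, 43.5], np.float64(-0.011)]
[[-33.4, -13.0, 43.5], np.float64(-0.011)]
[[-33.3, -13.3, 43.5], np.float64(-0.011)]
crop scale 2.857
```

View pics/ct2.png

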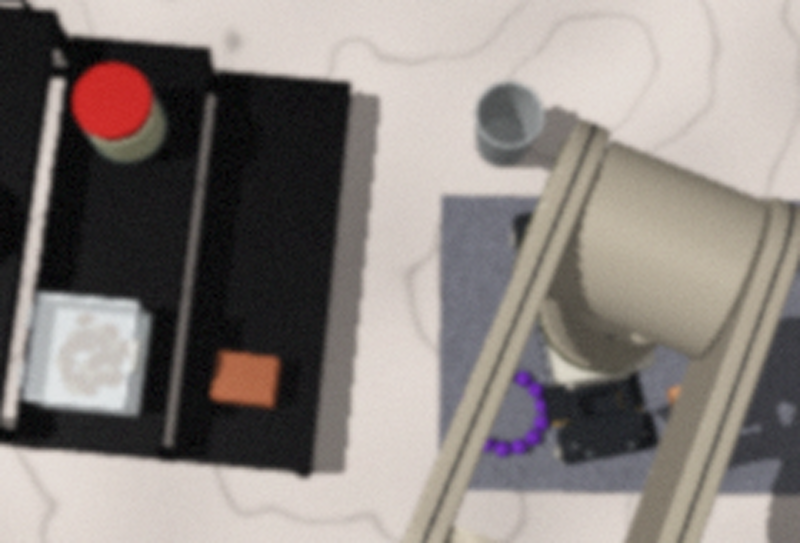

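The large block sits square on the bottom tier at crop (247,380), in front of the box. On to the small block.

>>> {"fn": "apply_moves", "kwargs": {
  "deltas": [
    [65, [-45, -17, 0], -0.04],
    [65, [-45, -17, 10], 0],
    [65, [-43.5, -17, 45], 0],
    [65, [0, 0, 55], 0],
    [65, [0, 0, 40], 0]
  ]
}}

```text
t: 7.25
tool_pos: [0.4385, -0.2697, 0.2118]
orientation: [-1.942, -2.467, -0.0]
force: [0.9, 0.1, 0.6]
opening: 0.0651
```

```bash
python3 -c "
from h import *
go((.438,-.2736,.022),14)
im=cv2.imread('pics/top2.png')
c=big(mask(im[190:235,185:230],'cedL'))+[185,190]
r=cv2.minAreaRect(c);print(r)
for p in(r[0],((247.5)/2.857-.5+120,(380.5)/2.857-.5+80)):
  X=plane('top',p,.075)[:2];print(X*1e3,'s',X@u,'n',X@nn)
"
```

```text
t 7.25 grasp [ 438.2 -269.5   44.8] jaw deg 13.6 open 65.1 F [0.9 0.1 0.6] q [-0.65  0.09  1.9   0.    1.15 -0.89] tilt 0.11
 D [ -0.2  -4.1 -22.8] dth 0.4
[[-4.0, -1.1, 22.8], np.float64(-0.007)]
((205.36485290527344, 212.31080627441406), (23.837852478027344, 19.23468017578125), 9.462321281433105)
[449.00294082 143.2589387 ] s 0.43638593660018 n 0.1780283087644806
[448.06687649 141.24923527] s 0.43561035466082354 n 0.175951388698261
```

>>> {"fn": "apply_moves", "kwargs": {
  "deltas": [
    [65, [-4, -1, 18], 0],
    [65, [0, 0, 0], 0],
    [30, [0, 0, 0], 0],
    [30, [0, 0, 0], 0],
    [30, [0, 0, 0], 0]
  ]
}}

```text
t: 7.88
tool_pos: [0.4399, -0.2739, 0.1976]
orientation: [1.939, 2.469, 0.0]
force: [3.0, 0.5, 7.8]
opening: 0.0399
```

```bash
python3 -c "
from h import *
go((.4485,.142,.21),-4.5)
"
```

```text
t 7.88 grasp [ 440.2 -274.1   30.6] jaw deg 13.7 open 39.9 F [3.  0.5 7.8] q [-0.66  0.12  1.9   0.    1.12 -0.9 ] tilt 0.13
 D [  8.3 416.1 179.4] dth -18.2
[[50.2, 13.4, -22.5], np.float64(0.04)]
[[50.7, 11.4, -22.5], np.float64(0.04)]
[[51.1, 9.3, -22.5], np.float64(0.04)]
[[51.5, 7.3, -22.5], np.float64(0.04)]
[[51.7, 5.2, -22.5], np.float64(0.04)]
[[51.9, 3.2, -22.5], np.float64(0.04)]
[[52.0, 1.1, -22.5], np.float64(0.04)]
[[52.0, -0.9, -22.5], np.float64(0.04)]
```

>>> {"fn": "apply_moves", "kwargs": {
  "deltas": [
    [30, [0, 0, -40], 0],
    [30, [0, 0, -55], 0],
    [30, [30, 8, -50], 0.04],
    [30, [51, 10, -30], 0.04],
    [30, [52, 8, 0], 0.04]
  ]
}}

```text
t: 8.5
tool_pos: [0.44, -0.1372, 0.3754]
orientation: [2.084, 2.342, 0.004]
force: [0.2, 0.2, -0.8]
opening: 0.0394
```

>>> {"fn": "apply_moves", "kwargs": {
  "deltas": [
    [30, [52, 7, 0], 0.04],
    [30, [52, 5, 0], 0.04],
    [30, [52, 3, 0], 0.04],
    [30, [52, 1, 0], 0.04],
    [30, [40, 0, 0], 0.04]
  ]
}}

```text
t: 9.12
tool_pos: [0.4443, 0.1128, 0.3719]
orientation: [2.309, 2.129, 0.002]
force: [-0.1, -1.2, -0.4]
opening: 0.0396
```

>>> {"fn": "apply_moves", "kwargs": {
  "deltas": [
    [30, [22, 0, 0], 0],
    [30, [0, 0, 0], 0]
  ]
}}

```text
t: 9.38
tool_pos: [0.4463, 0.134, 0.3716]
orientation: [2.307, 2.133, 0.001]
force: [-0.6, 0.2, 0.4]
opening: 0.0397
```

```bash
python3 -c "
from h import *
go((.4485,.142,.104),-4.5)
im=shot('side','side3');crop('side3',180,110,340,260,'cs3')
"
```

```text
t 9.38 grasp [446.4 134.  204.6] jaw deg -4.5 open 39.7 F [-0.6  0.2  0.4] q [ 0.18 -0.22  1.89  0.    1.47  0.26] tilt 0.03
 D [   2.1    8.  -100.6] dth -0.0
[[4.1, 0.7, 50.3], np.float64(0.0)]
[[4.1, 0.7, 50.3], np.float64(0.0)]
crop scale 4.0
```

View pics/cs3.png

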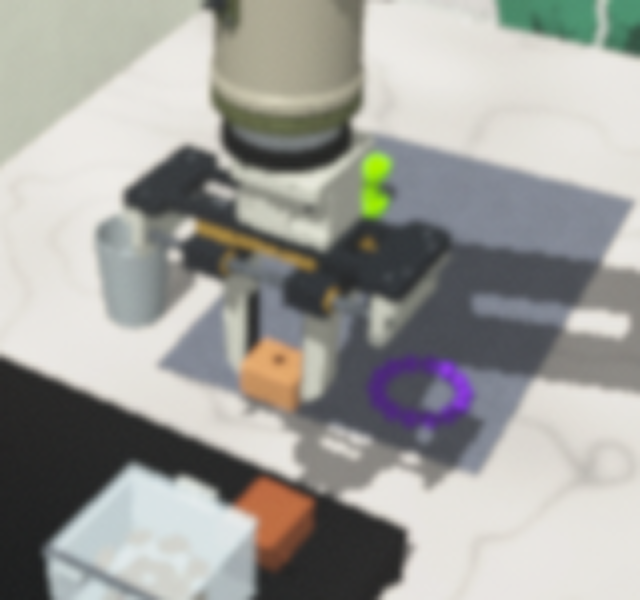

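```bash
python3 -c "
from h import *
X=plane('side',(249.4,199.6),.202);print(X*1e3)
c=C['top'];im=shot('top','top3')
print('proj top',proj('top',X))
"
```

```text
[448.47334294 135.94863214 202.        ]
proj top [202.1603259 205.2633154]
```

>>> {"fn": "apply_moves", "kwargs": {
  "deltas": [
    [30, [3.5, 0.5, 40], 0],
    [30, [3.5, 0.5, 40], 0],
    [30, [0, 0, 14], 0],
    [30, [0, 0, 5], 0],
    [30, [0, 0, 0], 0]
  ]
}}

```text
t: 10.1
tool_pos: [0.4486, 0.1393, 0.2734]
orientation: [2.31, 2.129, 0.002]
force: [-0.9, 0.6, -1.1]
opening: 0.0398
```

```bash
python3 -c "
from h import *
go((.4475,.141,.102),-4.5)
im=shot('side','side4');crop('side4',200,190,280,250,'cs4')
"
```

```text
t 10.1 grasp [448.8 139.3 106.4] jaw deg -4.7 open 39.8 F [-0.9  0.6 -1.1] q [ 0.19 -0.12  1.99 -0.    1.27  0.27] tilt 0.08
 D [-1.3  1.7 -4.4] dth 0.2
[[1.5, -1.5, 4.4], np.float64(-0.003)]
crop scale 10.0
```

View pics/cs4.png

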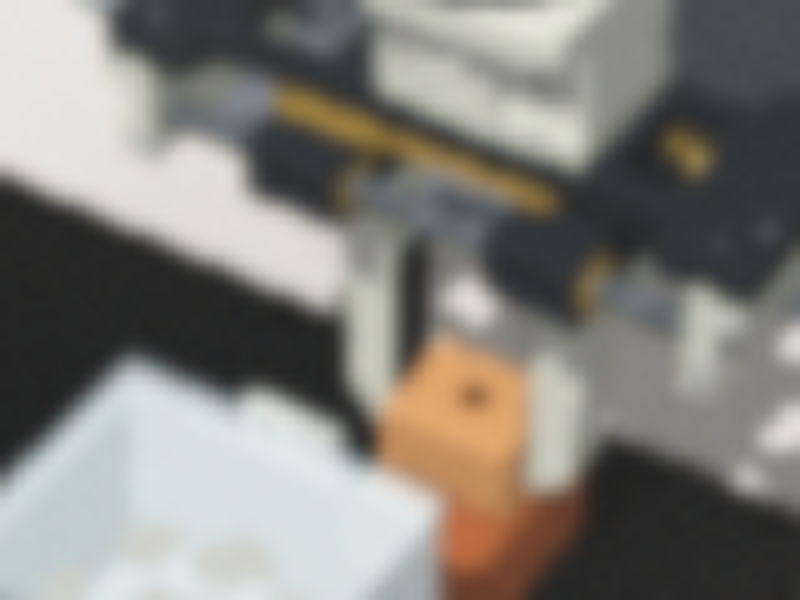

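The small block hangs just above the large one, with its hole at crop (474,395). Lower it the last few millimetres and release.

>>> {"fn": "apply_moves", "kwargs": {
  "deltas": [
    [30, [1.5, -1, 2], 0],
    [30, [0, 0, 2], 0],
    [30, [0, 0, 0], 0]
  ]
}}

```text
t: 10.52
tool_pos: [0.4473, 0.1413, 0.2686]
orientation: [2.309, 2.13, 0.001]
force: [1.3, 1.3, 1.6]
opening: 0.04
```

>>> {"fn": "apply_moves", "kwargs": {
  "deltas": [
    [42, [0, 0, 0], 0],
    [48, [0, 0, 0], 0],
    [60, [0, 0, -2], 0],
    [60, [0, 0, -30], 0],
    [60, [0, 0, -50], 0]
  ]
}}

```text
t: 11.15
tool_pos: [0.4463, 0.141, 0.3493]
orientation: [-2.308, -2.128, 0.006]
force: [0.7, -0.5, 0.1]
opening: 0.0601
```

>>> {"fn": "apply_moves", "kwargs": {
  "deltas": [
    [60, [-40, 0, -20], 0],
    [40, [-60, -15, 0], 0],
    [30, [-60, -15, 0], 0],
    [30, [-60, -15, 0], 0],
    [30, [0, 0, 0], 0]
  ]
}}

```text
t: 11.78
tool_pos: [0.3833, -0.078, 0.3706]
orientation: [2.317, 2.12, -0.001]
force: [-0.8, 0.6, 0.6]
opening: 0.0306
```

```bash
python3 -c "
from h import *
# near bead
a=np.radians(180-3.6);b=np.array([.430,-.0978])+.036*np.array([np.cos(a),np.sin(a)]);print(b)
go((*b,.03),-3.6)
im=shot('top','top5')
for k,o in(('cedS',(185,190)),('cedL',(185,190))):
  c=big(mask(im[190:235,185:230],k))
  if c is not None:
    r=cv2.minAreaRect(c+list(o));print(k,r,plane('top',r[0],.099 if k=='cedS' else .075)*1e3)
e=cv2.fitEllipse(big(mask(im,'violet')));print(e,plane('top',e[0],.0115)*1e3)
crop('top5',160,180,320,260,'ct5')
"
```

```text
[ 0.39407104 -0.09553954]
t 11.78 grasp [383.4 -78.3 203.6] jaw deg -5.1 open 30.6 F [-0.8  0.6  0.6] q [-0.33 -0.45  2.07 -0.    1.52 -0.24] tilt 0.08
 D [  10.7  -17.3 -173.6] dth 1.5
[[-5.4, 4.0, 57.9], np.float64(-0.009)]
[[-5.4, 4.0, 57.9], np.float64(-0.009)]
[[-5.4, 3.9, 57.9], np.float64(-0.009)]
cedS ((203.0, 211.5), (15.0, 16.0), 90.0) [447.80715432 146.43110892  99.        ]
cedL ((213.89244079589844, 213.57357788085938), (6.880105018615723, 17.63027000427246), 10.619654655456543) [446.05117131 121.11275422  75.        ]Traceback (most recent call last):
  File "<string>", line 11, in <module>
    e=cv2.fitEllipse(big(mask(im,'violet')));print(e,plane('top',e[0],.0115)*1e3)
cv2.error: OpenCV(4.12.0) /io/opencv/modules/imgproc/src/shapedescr.cpp:356: error: (-215:Assertion failed) n >= 0 && (depth == CV_32F || depth == CV_32S) in function 'fitEllipseNoDirect'
```

```bash
python3 -c "
from h import *
crop('top5',185,195,225,225,'ct5')
"
```

```text
crop scale 20.0
```

View pics/ct5.png

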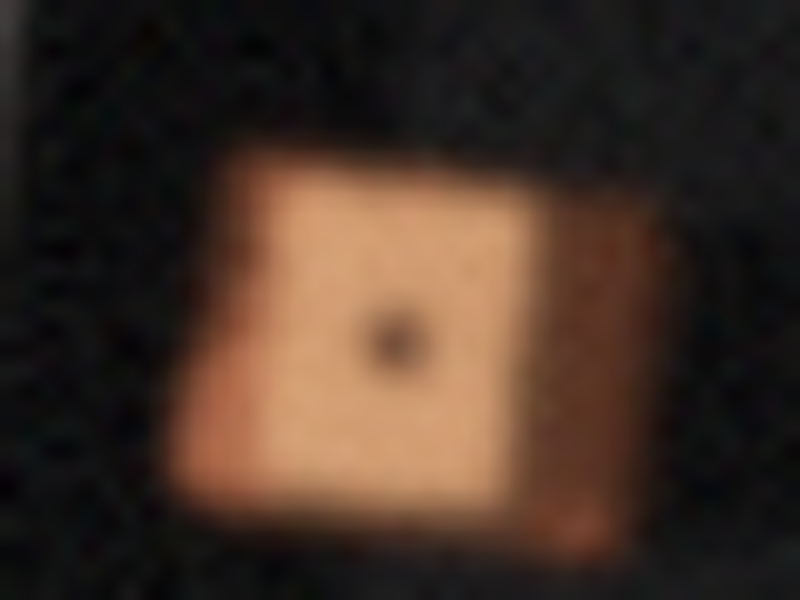

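The small block is square on the large one. Its hole is at crop (395,342), and the large top face spans (240,150)–(665,195)–(610,555)–(170,490).

```bash
python3 -c "
from h import *
T=lambda a,b:(185+(a+.5)/20-.5,195+(b+.5)/20-.5)
h=plane('top',T(395,342),.099);L=np.mean([plane('top',T(*p),.075) for p in((240,150),(665,195),(610,555),(167,490))],0)
print(h*1e3,L*1e3,(h-L)[:2]*1e3, 'shelf s,n',L[:2]@u,L[:2]@nn)
"
```

```text
[447.53754271 143.19265519  99.        ] [450.15966652 142.81914612  75.        ] [-2.62212382  0.37350907] shelf s,n 0.43757358838377897 0.17768058029043082
```

>>> {"fn": "apply_moves", "kwargs": {
  "deltas": [
    [30, [-8, 5.5, 40], -0.013],
    [30, [-8, 5.5, 55], -0.013],
    [30, [0, 0, 55], 0],
    [30, [0, 0, 16], 0],
    [30, [0, 0, 0], 0]
  ]
}}

```text
t: 12.45
tool_pos: [0.3939, -0.0895, 0.2027]
orientation: [-2.276, -2.16, 0.002]
force: [0.4, 0.3, -0.5]
opening: 0.0305
```

```bash
python3 -c "
from h import *
go((.3941,-.0955,.03),-3.6)
"
```

```text
t 12.45 grasp [393.3 -89.2  35.7] jaw deg -3.0 open 30.5 F [ 0.4  0.3 -0.5] q [-0.35 -0.21  2.21  0.    1.15 -0.3 ] tilt 0.23
 D [ 0.8 -6.3 -5.7] dth -0.6
[[-6.3, 1.2, 5.7], np.float64(0.01)]
```

>>> {"fn": "apply_moves", "kwargs": {
  "deltas": [
    [30, [-3, 0.5, 0], 0],
    [30, [0, 0, 2], 0],
    [30, [0, 0, 2], 0],
    [30, [0, 0, 2], 0],
    [30, [0, 0, 0], 0]
  ]
}}

```text
t: 13.08
tool_pos: [0.3945, -0.0943, 0.1982]
orientation: [-2.282, -2.159, 0.0]
force: [-0.2, -0.3, -0.0]
opening: 0.0304
```

```bash
python3 -c "
from h import *
go((.3941,-.0955,.03),-3.6)
im=shot('side','side6');crop('side6',240,170,320,230,'cs6')
"
```

```text
t 13.07 grasp [394.5 -94.3  31.2] jaw deg -3.2 open 30.4 F [-0.2 -0.3 -0. ] q [-0.36 -0.2   2.21  0.    1.13 -0.31] tilt 0.01
 D [-0.4 -1.2 -1.2] dth -0.4
[[-1.2, -0.3, 1.2], np.float64(0.008)]
crop scale 10.0
```

View pics/cs6.png

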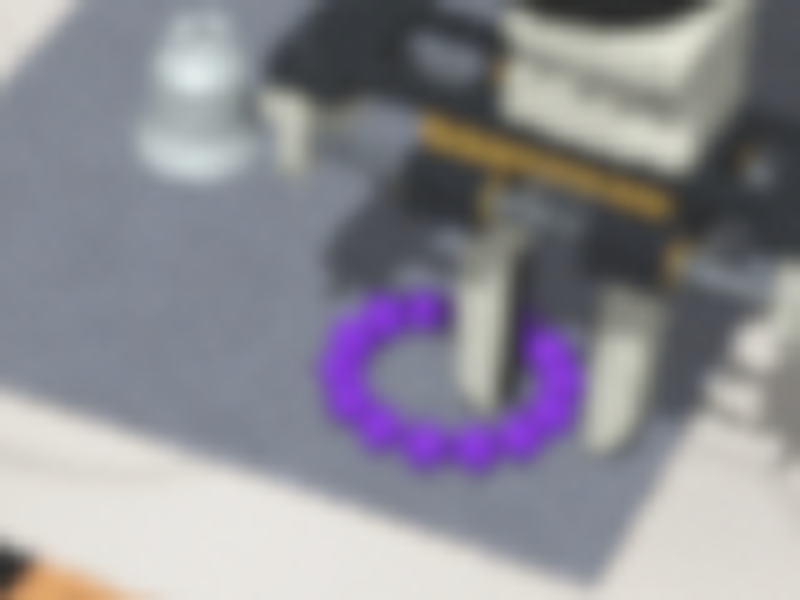

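>>> {"fn": "apply_moves", "kwargs": {
  "deltas": [
    [30, [-1, 0, 2], 0],
    [30, [0, 0, 2], 0],
    [30, [0, 0, 1], 0],
    [30, [0, 0, 0], 0]
  ],
  "grip_force": 20
}}

```text
t: 13.62
tool_pos: [0.3945, -0.0952, 0.1931]
orientation: [-2.282, -2.159, 0.0]
force: [-0.7, 0.3, 0.5]
opening: 0.0301
```

>>> {"fn": "apply_moves", "kwargs": {
  "deltas": [
    [8, [0, 0, 0], 0],
    [8, [0, 0, 0], 0],
    [8, [0, 0, 0], 0],
    [8, [0, 0, 0], 0]
  ],
  "grip_force": 20
}}

```text
t: 14.12
tool_pos: [0.3946, -0.0953, 0.1933]
orientation: [2.282, 2.159, 0.0]
force: [-0.4, 0.3, -0.2]
opening: 0.0148
```

```bash
python3 -c "
from h import *
p=sh(.6546-.036,.176);print(p);go((*p,.2),-4.5)
"
```

```text
[0.63049681 0.12694776]
t 14.12 grasp [394.6 -95.3  26.3] jaw deg -3.2 open 14.8 F [-0.4  0.3 -0.2] q [-0.36 -0.19  2.21  0.    1.12 -0.31] tilt 0.01
 D [235.8 222.2 173.7] dth -1.3
[[33.5, 31.9, -24.8], np.float64(0.003)]
[[33.7, 31.8, -24.8], np.float64(0.003)]
[[33.8, 31.7, -24.8], np.float64(0.003)]
[[33.9, 31.6, -24.8], np.float64(0.003)]
[[34.0, 31.4, -24.8], np.float64(0.003)]
[[34.1, 31.3, -24.8], np.float64(0.003)]
[[34.2, 31.2, -24.8], np.float64(0.003)]
```

>>> {"fn": "apply_moves", "kwargs": {
  "deltas": [
    [8, [0, 0, -20], 0],
    [8, [0, 0, -40], 0],
    [8, [0, 0, -55], 0],
    [8, [40, 40, -55], 0],
    [8, [42, 42, 0], 0.004]
  ]
}}

```text
t: 14.75
tool_pos: [0.4743, -0.0258, 0.3571]
orientation: [2.283, 2.147, 0.008]
force: [0.1, -0.5, -0.2]
opening: 0.0147
```

>>> {"fn": "apply_moves", "kwargs": {
  "deltas": [
    [8, [42, 42, 0], 0.004],
    [8, [42, 42, 0], 0.004],
    [8, [42, 42, 0], 0.004],
    [8, [28, 15, 0], 0.004],
    [8, [0, 0, 0], 0]
  ]
}}

```text
t: 15.38
tool_pos: [0.6234, 0.1208, 0.3508]
orientation: [-2.3, -2.139, 0.001]
force: [-0.6, -0.2, -0.3]
opening: 0.0148
```

```bash
python3 -c "
from h import *
p=sh(.6546-.036,.176);print(p);go((*p,.07),-4.5)
im=shot('top','top7')
e=cv2.fitEllipse(big(mask(im,'violet')));print(e)
s,R,g,th=pose();X=plane('top',e[0],g[2]-.0148);print(X*1e3,'target',sh(.6546,.176))
shot('side','side7');crop('side7',140,110,300,230,'cs7')
"
```

```text
[0.63049681 0.12694776]
t 15.38 grasp [623.2 120.9 183.8] jaw deg -4.2 open 14.8 F [-0.6 -0.2 -0.3] q [0.11 0.25 1.45 0.   1.44 0.18] tilt 0.07
 D [   7.3    6.1 -113.8] dth -0.3
[[3.3, 3.5, 56.9], np.float64(0.003)]
[[3.3, 3.5, 56.9], np.float64(0.003)]Traceback (most recent call last):
  File "<string>", line 5, in <module>
    e=cv2.fitEllipse(big(mask(im,'violet')));print(e)
cv2.error: OpenCV(4.12.0) /io/opencv/modules/imgproc/src/shapedescr.cpp:356: error: (-215:Assertion failed) n >= 0 && (depth == CV_32F || depth == CV_32S) in function 'fitEllipseNoDirect'
```

```bash
python3 -c "
from h import *
im=shot('side','side7');m=mask(im,'violet');c=big(m);q=c.reshape(-1,2);print(q.min(0),q.max(0))
s,R,g,th=pose();c0=g+.036*R[:,1]; c0[2]=g[2]-.0148
P=np.array([proj('side',c0+.0435*np.array([np.cos(a),np.sin(a),0])) for a in np.linspace(0,6.3,60)]);print('expected',P.min(0),P.max(0))
crop('side7',140,110,300,230,'cs7')
"
```

```text
[170 175] [195 192]
expected [169.89675354 174.17121662] [201.25389864 192.36828836]
crop scale 5.0
```

View pics/cs7.png

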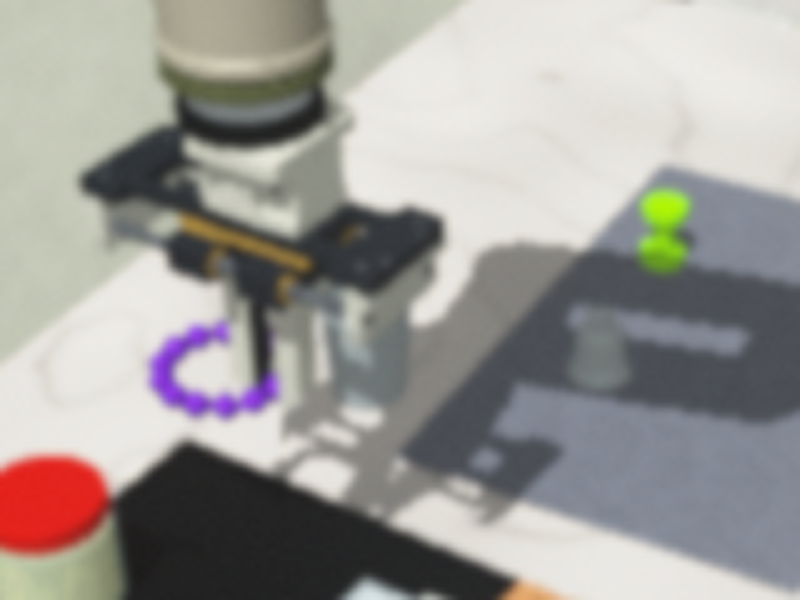

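The ring hangs level from the gripper and matches the expected outline, so I'll lower it.

>>> {"fn": "apply_moves", "kwargs": {
  "deltas": [
    [8, [3, 4, 45], 0],
    [8, [3, 3.5, 45], 0],
    [8, [0, 0, 18], 0],
    [8, [0, 0, 5], 0],
    [8, [0, 0, 0], 0]
  ]
}}

```text
t: 16.1
tool_pos: [0.6312, 0.124, 0.2405]
orientation: [2.303, 2.135, 0.002]
force: [0.7, -0.8, 0.2]
opening: 0.0147
```

```bash
python3 -c "
from h import *
p=sh(.6546-.036,.176);go((*p,.067),-4.5)
"
```

```text
t 16.1 grasp [631.6 124.   73.5] jaw deg -4.3 open 14.7 F [ 0.7 -0.8  0.2] q [ 0.11  0.37  1.51 -0.    1.25  0.19] tilt 0.11
 D [-1.1  2.9 -6.5] dth -0.2
[[2.8, -1.3, 6.5], np.float64(0.003)]
```

>>> {"fn": "apply_moves", "kwargs": {
  "deltas": [
    [8, [2, -1, 3], 0],
    [8, [0, 0, 2], 0],
    [8, [0, 0, 1], 0],
    [8, [0, 0, 0], 0]
  ]
}}

```text
t: 16.6
tool_pos: [0.6302, 0.1266, 0.2344]
orientation: [2.302, 2.136, 0.002]
force: [-3.7, 0.6, 6.8]
opening: 0.0144
```

>>> {"fn": "apply_moves", "kwargs": {
  "deltas": [
    [20, [0, 0, 0], 0],
    [28, [0, 0, 0], 0],
    [28, [0, 0, 0], 0],
    [28, [0, 0, -20], 0],
    [28, [0, 0, -50], 0]
  ]
}}

```text
t: 17.23
tool_pos: [0.6287, 0.1263, 0.3014]
orientation: [-2.301, -2.134, 0.007]
force: [1.4, 0.1, 0.6]
opening: 0.0281
```

>>> {"fn": "apply_moves", "kwargs": {
  "deltas": [
    [60, [-30, 0, -40], 0],
    [60, [-60, 0, -15], 0],
    [60, [-60, 0, 0], 0],
    [60, [-60, 0, 0], 0],
    [60, [-60, -10, 0], 0]
  ]
}}

```text
t: 17.85
tool_pos: [0.5995, -0.144, 0.3598]
orientation: [2.301, 2.135, 0.002]
force: [0.8, -0.6, 0.3]
opening: 0.0598
```

```bash
python3 -c "
from h import *
go((.583,-.3435,.2),None)
im=shot('top','top8');c=big(mask(im,'violet'));e=cv2.fitEllipse(c) if c is not None else None
if e: 
  X=plane('top',e[0],.0525);print(e,X*1e3,'s,n',X[:2]@u,X[:2]@nn)
im=shot('side','side8');c=big(mask(im,'violet'));e=cv2.fitEllipse(c);X=plane('side',e[0],.0525);print(e,X*1e3,'s,n',X[:2]@u,X[:2]@nn)
"
```

```text
t 17.85 grasp [ 599.9 -144.1  192.8] jaw deg -4.3 open 59.8 F [ 0.8 -0.6  0.3] q [-0.32  0.2   1.5   0.    1.45 -0.24] tilt 0.14
 D [ -16.9 -199.4    7.2] dth 0.0
[[-50.0, -0.5, -1.8], 0.0]
[[-50.0, -0.5, -1.8], 0.0]
[[-50.0, -0.5, -1.8], 0.0]
[[-50.0, -0.5, -1.8], 0.0]
((216.05001831054688, 134.2626953125), (31.07891845703125, 32.55909729003906), 45.970149993896484) [666.24661475 124.52100968  52.5       ] s,n 0.6544300164606744 0.1763842030206043
((185.31629943847656, 214.33123779296875), (18.822629928588867, 28.394956588745117), 97.8597640991211) [668.49962181 120.69091059  52.5       ] s,n 0.656976439366891 0.17274257835238524
```

The ring lies at its target to within 1 mm (top) and 4 mm (side). Next is the foot toy.

>>> {"fn": "apply_moves", "kwargs": {
  "deltas": [
    [60, [-50, -0.5, 0], 0],
    [60, [-50, -0.5, 0], 0],
    [60, [-50, -0.5, 0], 0],
    [60, [-48, -0.5, 0], 0],
    [60, [0, 0, 20], 0]
  ]
}}

```text
t: 18.58
tool_pos: [0.5828, -0.3427, 0.341]
orientation: [2.303, 2.128, 0.001]
force: [0.1, -0.3, 0.7]
opening: 0.06
```

```bash
python3 -c "
from h import *
go((.583,-.3435,.050),None)
"
```

```text
t 18.57 grasp [ 583.6 -343.3  174. ] jaw deg -4.5 open 60.0 F [ 0.1 -0.3  0.7] q [-0.61  0.37  1.33 -0.    1.44 -0.53] tilt 0.33
 D [  -0.6   -0.2 -124. ] dth 0.0
[[0.1, -0.4, 41.3], 0.0]
[[0.1, -0.4, 41.3], 0.0]
[[0.1, -0.4, 41.3], 0.0]
```

>>> {"fn": "apply_moves", "kwargs": {
  "deltas": [
    [60, [0, 0, 41], 0],
    [60, [0, 0, 41], 0],
    [60, [0, 0, 32], 0],
    [60, [0, 0, 6], 0],
    [60, [0, 0, 0], 0]
  ]
}}

```text
t: 19.2
tool_pos: [0.5834, -0.3387, 0.2186]
orientation: [2.302, 2.137, 0.0]
force: [0.1, -0.1, 0.9]
opening: 0.06
```

>>> {"fn": "apply_moves", "kwargs": {
  "deltas": [
    [30, [0, 0, 0], 0],
    [30, [0, 0, 0], 0],
    [30, [0, 0, 0], 0],
    [30, [0, 0, 0], 0]
  ],
  "grip_force": 20
}}

```text
t: 19.7
tool_pos: [0.5832, -0.3397, 0.2189]
orientation: [2.302, 2.135, 0.001]
force: [-0.0, -0.0, 4.5]
opening: 0.0352
```

```bash
python3 -c "
from h import *
go((.6663,.1240,.21),-4.5)
im=shot('side','side9');c=big(mask(im,'lime'));print(cv2.boundingRect(c))
"
```

```text
t 19.7 grasp [ 583.5 -339.8   51.9] jaw deg -4.3 open 35.2 F [-0.  -0.   4.5] q [-0.6   0.47  1.42  0.    1.24 -0.53] tilt 0.1
 D [ 82.8 463.8 158.1] dth -0.2
[[52.1, 5.3, -17.6], np.float64(0.0)]
[[52.1, 5.3, -17.6], np.float64(0.0)]
[[52.1, 5.3, -17.6], np.float64(0.0)]
[[52.1, 5.3, -17.6], np.float64(0.0)]
[[52.1, 5.3, -17.6], np.float64(0.0)]
[[52.1, 5.2, -17.6], np.float64(0.0)]
[[52.1, 5.2, -17.6], np.float64(0.0)]
[[52.1, 5.2, -17.6], np.float64(0.0)]
[[52.1, 5.2, -17.6], np.float64(0.0)]
(268, 148, 9, 16)
```

>>> {"fn": "apply_moves", "kwargs": {
  "deltas": [
    [30, [0, 0, -20], 0],
    [30, [0, 0, -40], 0],
    [30, [0, 0, -50], 0],
    [30, [30, 5, -48], 0],
    [30, [52, 5, 0], 0]
  ]
}}

```text
t: 20.38
tool_pos: [0.5998, -0.2595, 0.3834]
orientation: [2.299, 2.127, 0.005]
force: [1.0, -0.4, -0.4]
opening: 0.0353
```

>>> {"fn": "apply_moves", "kwargs": {
  "deltas": [
    [30, [52, 7, 0], 0],
    [30, [52, 7, 0], 0],
    [30, [52, 7, 0], 0],
    [30, [52, 7, 0], 0],
    [30, [52, 7, 0], 0]
  ]
}}

```text
t: 21.0
tool_pos: [0.6533, -0.0, 0.3771]
orientation: [2.303, 2.136, 0.0]
force: [0.0, -0.1, -0.2]
opening: 0.0351
```

>>> {"fn": "apply_moves", "kwargs": {
  "deltas": [
    [30, [52, 5, 0], 0],
    [30, [45, 0, 0], 0],
    [30, [20, 0, 0], 0],
    [30, [0, 0, 0], 0]
  ]
}}

```text
t: 21.5
tool_pos: [0.667, 0.1155, 0.3763]
orientation: [2.301, 2.139, -0.0]
force: [0.0, -0.7, -0.7]
opening: 0.0349
```

```bash
python3 -c "
from h import *
go((.6663,.1240,.1),-4.5)
im=shot('side','side10');c=big(mask(im,'lime'));q=c.reshape(-1,2);print(q.min(0),q.max(0),cv2.minAreaRect(c))
s,R,g,th=pose()
P=np.array([proj('side',g+[.018*np.cos(a),.018*np.sin(a),h]) for a in np.linspace(0,6.3,60) for h in(.004,-.048)]);print('expected',P.min(0),P.max(0))
crop('side10',140,120,260,240,'cs10')
"
```

```text
t 21.5 grasp [667.  115.4 209.3] jaw deg -4.2 open 34.9 F [ 0.  -0.7 -0.7] q [ 0.1   0.35  1.28 -0.    1.51  0.17] tilt 0.02
 D [  -0.7    8.6 -109.3] dth -0.3
[[4.3, -0.7, 54.6], np.float64(0.003)]
[[4.3, -0.7, 54.6], np.float64(0.003)]
[175 166] [188 186] ((181.55897521972656, 175.755615234375), (21.511560440063477, 10.643351554870605), 77.00537872314453)
expected [175.3550877  165.20641072] [190.13272027 187.87231871]
crop scale 5.0
```

View pics/cs10.png

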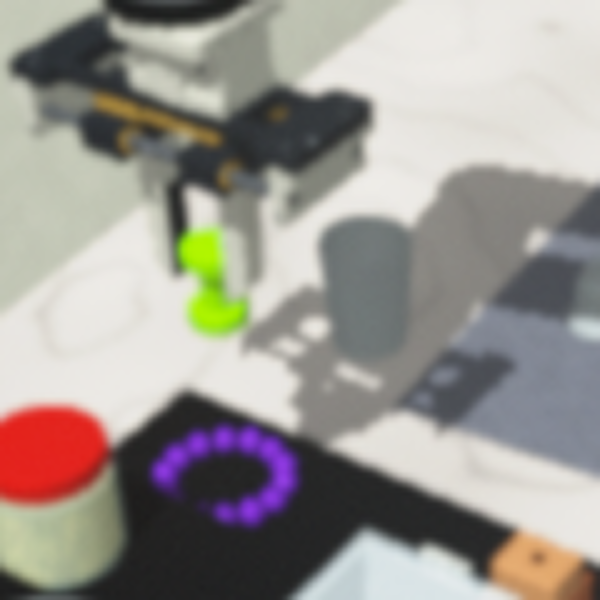

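```bash
python3 -c "
from h import *
s,R,g,th=pose()
f=lambda h:[(round((p[0]-140)*5),round((p[1]-120)*5)) for p in [proj('side',g+[0,0,h])]]
print(f(.004),f(-.042),f(-.048),f(-.036))
im=cv2.imread('pics/side10.png');m=mask(im,'lime');q=np.argwhere(m>0)
for v in range(164,190):
  x=q[q[:,0]==v][:,1]
  if len(x):print(v,(x.min()-140)*5,(x.max()+1-140)*5)
"
```

```text
[(210, 244)] [(218, 312)] [(219, 320)] [(217, 303)]
166 180 220
167 180 220
168 175 220
169 175 220
170 175 220
171 175 225
172 180 225
173 180 225
174 190 225
175 200 225
176 200 225
177 200 225
178 200 225
179 195 225
180 190 245
181 190 245
182 190 245
183 190 245
184 190 245
185 195 240
186 205 230
```

The foot toy hangs upright: its lower disc is at (217,312) against an expected (218,312). Lowering it into the ring.

>>> {"fn": "apply_moves", "kwargs": {
  "deltas": [
    [30, [4, -0.5, 45], 0],
    [30, [4, 0, 45], 0],
    [30, [0, 0, 15], 0],
    [30, [0, 0, 4], 0],
    [30, [0, 0, 0], 0]
  ]
}}

```text
t: 22.18
tool_pos: [0.6681, 0.1219, 0.2689]
orientation: [2.303, 2.135, 0.003]
force: [-0.0, 0.6, 0.6]
opening: 0.035
```

```bash
python3 -c "
from h import *
go((.6663,.1236,.0935),-4.5)
"
```

```text
t 22.18 grasp [668.5 122.  101.9] jaw deg -4.3 open 35.0 F [-0.   0.6  0.6] q [ 0.11  0.43  1.38 -0.    1.32  0.18] tilt 0.15
 D [-2.2  1.6 -8.4] dth -0.2
[[1.5, -2.3, 8.4], np.float64(0.003)]
```

>>> {"fn": "apply_moves", "kwargs": {
  "deltas": [
    [30, [1, -1.5, 4], 0],
    [30, [0, 0, 2], 0],
    [30, [0, 0, 1], 0],
    [30, [0, 0, 1], 0],
    [30, [0, 0, 0], 0]
  ]
}}

```text
t: 22.8
tool_pos: [0.666, 0.1239, 0.2599]
orientation: [2.303, 2.136, 0.001]
force: [-2.8, -0.5, 5.6]
opening: 0.0353
```

```bash
python3 -c "
from h import *
go((.6663,.1236,.0935),-4.5)
"
```

```text
t 22.8 grasp [666.1 123.9  92.9] jaw deg -4.3 open 35.3 F [-2.8 -0.5  5.6] q [0.11 0.44 1.39 0.   1.31 0.18] tilt 0.04
 D [ 0.2 -0.3  0.6] dth -0.2
[[-0.3, 0.2, -0.6], np.float64(0.004)]
```

>>> {"fn": "apply_moves", "kwargs": {
  "deltas": [
    [37, [0, 0, 0], 0],
    [40, [0, 0, 0], 0],
    [50, [0, 0, -2], 0],
    [55, [0, 0, -25], 0],
    [55, [0, 0, -50], 0]
  ]
}}

```text
t: 23.42
tool_pos: [0.6647, 0.1236, 0.3332]
orientation: [-2.3, -2.134, 0.008]
force: [-0.5, 0.8, 1.3]
opening: 0.0547
```

>>> {"fn": "apply_moves", "kwargs": {
  "deltas": [
    [55, [-30, 0, -35], 0],
    [55, [-60, -20, 0], 0],
    [55, [-60, -20, 0], 0],
    [55, [-60, -20, 0], 0],
    [55, [-60, -20, 0], 0]
  ]
}}

```text
t: 24.05
tool_pos: [0.5659, -0.1384, 0.3711]
orientation: [2.303, 2.136, 0.0]
force: [-0.4, -0.9, -0.6]
opening: 0.0551
```

```bash
python3 -c "
from h import *
go((.5615,-.1848,.12),-4.5)
X,e=tri(*[cv2.minEnclosingCircle(big(mask(shot(n,n+'11'),'lime')))[0] for n in('top','side')]);print(X*1e3,e)
"
```

```text
t 24.05 grasp [ 566.  -138.4  204.1] jaw deg -4.3 open 55.1 F [-0.4 -0.9 -0.6] q [-0.33  0.1   1.58 -0.    1.46 -0.25] tilt 0.03
 D [ -4.5 -46.4 -84.1] dth -0.2
[[-23.3, -0.5, 42.0], np.float64(0.002)]
[[-23.3, -0.5, 42.0], np.float64(0.002)]
[667.15137479 122.4001792   73.15535035] 0.005144715464062863
```

>>> {"fn": "apply_moves", "kwargs": {
  "deltas": [
    [55, [-22, 0, 20], 0],
    [55, [-22, -2, 40], 0],
    [55, [0, 0, 50], 0],
    [55, [0, 0, 45], 0],
    [55, [0, 0, 0], 0]
  ]
}}

```text
t: 24.78
tool_pos: [0.5593, -0.1791, 0.2099]
orientation: [-2.295, -2.132, 0.007]
force: [-0.5, -0.3, -0.1]
opening: 0.0548
```

```bash
python3 -c "
from h import *
go((.5615,-.1848,.036),-4.5)
"
```

```text
t 24.77 grasp [ 557.7 -178.4   42.9] jaw deg -4.2 open 54.8 F [-0.5 -0.3 -0.1] q [-0.4   0.28  1.69 -0.    1.18 -0.32] tilt 0.6
 D [ 3.8 -6.4 -6.9] dth -0.3
[[-6.1, 4.4, 6.8], np.float64(0.005)]
```

>>> {"fn": "apply_moves", "kwargs": {
  "deltas": [
    [55, [-2.5, 1, 8], 0],
    [55, [0, 0, 4], 0],
    [55, [0, 0, 0], 0]
  ]
}}

```text
t: 25.15
tool_pos: [0.5631, -0.1832, 0.205]
orientation: [2.302, 2.136, 0.001]
force: [-0.3, 0.1, -0.3]
opening: 0.0548
```

```bash
python3 -c "
from h import *
go((.5615,-.1848,.036),-4.5)
"
```

```text
t 25.15 grasp [ 563.4 -183.4   38. ] jaw deg -4.3 open 54.8 F [-0.3  0.1 -0.3] q [-0.4   0.29  1.69  0.    1.16 -0.33] tilt 0.11
 D [-1.9 -1.4 -2. ] dth -0.2
[[-1.6, -1.8, 2.0], np.float64(0.004)]
```

>>> {"fn": "apply_moves", "kwargs": {
  "deltas": [
    [55, [-1.5, -1.5, 3], 0],
    [55, [0, 0, 0], 0],
    [28, [0, 0, 0], 0],
    [28, [0, 0, 0], 0],
    [28, [0, 0, 0], 0]
  ],
  "grip_force": 20
}}

```text
t: 25.78
tool_pos: [0.5608, -0.1844, 0.2008]
orientation: [-2.303, -2.137, 0.0]
force: [-0.3, -0.3, -1.1]
opening: 0.0355
```

>>> {"fn": "apply_moves", "kwargs": {
  "deltas": [
    [28, [0, 0, 0], 0],
    [28, [0, 0, 0], 0]
  ]
}}

```text
t: 26.02
tool_pos: [0.5608, -0.1844, 0.2008]
orientation: [-2.303, -2.137, 0.0]
force: [-0.1, 0.3, -0.7]
opening: 0.0352
```

```bash
python3 -c "
from h import *
p=sh(.546,.306);go((*p,.23),-4.5)
"
```

```text
t 26.02 grasp [ 560.8 -184.4   33.8] jaw deg -4.3 open 35.2 F [-0.1  0.3 -0.7] q [-0.4   0.29  1.69 -0.    1.16 -0.33] tilt 0.01
 D [  7.5 446.7 196.2] dth -0.2
[[49.6, -2.9, -21.8], np.float64(0.0)]
[[49.6, -2.9, -21.8], np.float64(0.0)]
[[49.5, -2.9, -21.8], np.float64(0.0)]
[[49.5, -2.9, -21.8], np.float64(0.0)]
[[49.5, -3.0, -21.8], np.float64(0.0)]
[[49.5, -3.0, -21.8], np.float64(0.0)]
[[49.5, -3.0, -21.8], np.float64(0.0)]
[[49.5, -3.0, -21.8], np.float64(0.0)]
[[49.5, -3.0, -21.8], np.float64(0.0)]
```

>>> {"fn": "apply_moves", "kwargs": {
  "deltas": [
    [28, [0, 0, -25], 0],
    [28, [0, 0, -55], 0],
    [28, [0, 0, -55], 0],
    [28, [30, -3, -55], 0],
    [28, [52, -3, -6], 0]
  ]
}}

```text
t: 26.65
tool_pos: [0.562, -0.103, 0.4028]
orientation: [2.3, 2.128, 0.007]
force: [0.9, 0.5, -0.8]
opening: 0.0355
```

>>> {"fn": "apply_moves", "kwargs": {
  "deltas": [
    [28, [52, -3, 0], 0],
    [28, [52, -3, 0], 0],
    [28, [52, -3, 0], 0],
    [28, [52, -3, 0], 0],
    [28, [52, -3, 0], 0]
  ]
}}

```text
t: 27.28
tool_pos: [0.5653, 0.1598, 0.3967]
orientation: [2.303, 2.137, 0.0]
force: [-0.1, 0.3, -0.9]
opening: 0.0356
```

>>> {"fn": "apply_moves", "kwargs": {
  "deltas": [
    [28, [45, -3, 0], 0],
    [28, [32, -3, 0], 0],
    [28, [15, -2, 0], 0],
    [28, [0, 0, 0], 0]
  ]
}}

```text
t: 27.78
tool_pos: [0.5643, 0.2507, 0.3964]
orientation: [2.302, 2.138, -0.001]
force: [-0.1, -0.6, -0.8]
opening: 0.0355
```

```bash
python3 -c "
from h import *
p=sh(.546,.306);go((*p,.13),-4.5)
shot('side','side12');crop('side12',120,110,280,230,'cs12')
"
```

```text
t 27.77 grasp [564.3 250.7 229.4] jaw deg -4.2 open 35.5 F [-0.1 -0.6 -0.8] q [ 0.34  0.18  1.45 -0.    1.51  0.41] tilt 0.03
 D [  4.   11.6 -99.4] dth -0.3
[[5.9, 1.6, 49.7], np.float64(0.002)]
[[5.9, 1.6, 49.7], np.float64(0.002)]
crop scale 5.0
```

View pics/cs12.png

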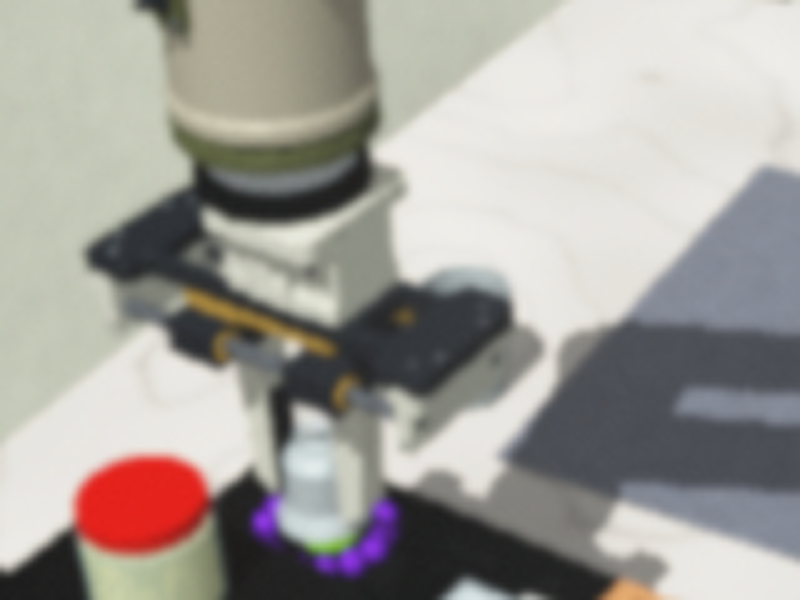

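The bell hangs upright in the grip. Lowering it stepwise while watching the force.

>>> {"fn": "apply_moves", "kwargs": {
  "deltas": [
    [28, [5.5, 1, 35], 0],
    [28, [5, 1, 35], 0],
    [28, [0, 1, 15], 0],
    [28, [0, 0, 5], 0],
    [28, [0, 0, 0], 0]
  ]
}}

```text
t: 28.45
tool_pos: [0.5687, 0.2602, 0.3077]
orientation: [2.304, 2.135, 0.002]
force: [0.6, 0.7, -1.5]
opening: 0.0356
```

```bash
python3 -c "
from h import *
p=sh(.546,.306);go((*p,.13),-4.5)
"
```

```text
t 28.45 grasp [568.9 260.2 140.7] jaw deg -4.3 open 35.6 F [ 0.6  0.7 -1.5] q [ 0.35  0.26  1.52 -0.    1.36  0.42] tilt 0.07
 D [ -0.6   2.  -10.7] dth -0.2
[[2.0, -0.7, 10.7], np.float64(0.003)]
```

>>> {"fn": "apply_moves", "kwargs": {
  "deltas": [
    [28, [0, 0, 4], 0],
    [28, [0, 0, 3], 0],
    [28, [0, 0, 2], 0],
    [28, [0, 0, 1], 0],
    [28, [0, 0, 0], 0]
  ]
}}

```text
t: 29.08
tool_pos: [0.5683, 0.2607, 0.2967]
orientation: [2.303, 2.137, 0.0]
force: [-0.4, -1.2, -0.3]
opening: 0.0352
```

```bash
python3 -c "
from h import *
p=sh(.546,.306);go((*p,.13),-4.5)
"
```

```text
t 29.07 grasp [568.3 260.7 129.7] jaw deg -4.3 open 35.2 F [-0.4 -1.2 -0.3] q [ 0.35  0.27  1.53 -0.    1.34  0.42] tilt 0.0
 D [0.1 1.5 0.3] dth -0.2
[[1.5, -0.1, -0.3], np.float64(0.004)]
```

>>> {"fn": "apply_moves", "kwargs": {
  "deltas": [
    [28, [0, 0, 1], 0],
    [28, [0, 0, 0.5], 0],
    [28, [0, 0, 0], 0]
  ]
}}

```text
t: 29.45
tool_pos: [0.5683, 0.2607, 0.2965]
orientation: [2.303, 2.137, 0.001]
force: [-6.1, -1.6, 9.4]
opening: 0.0354
```

>>> {"fn": "apply_moves", "kwargs": {
  "deltas": [
    [37, [0, 0, 0], 0],
    [42, [0, 0, 0], 0],
    [50, [0, 0, 0], 0],
    [54, [0, 0, -15], 0],
    [54, [0, 0, -50], 0]
  ]
}}

```text
t: 30.08
tool_pos: [0.5672, 0.2602, 0.3578]
orientation: [-2.301, -2.135, 0.01]
force: [0.2, 0.3, -0.8]
opening: 0.0538
```

>>> {"fn": "apply_moves", "kwargs": {
  "deltas": [
    [54, [0, 0, -50], 0],
    [54, [-50, 0, -20], 0],
    [54, [-60, 0, 0], 0],
    [54, [-60, 0, 0], 0],
    [54, [-60, 0, 0], 0]
  ]
}}

```text
t: 30.7
tool_pos: [0.5506, 0.0296, 0.4316]
orientation: [2.302, 2.136, 0.002]
force: [0.4, -0.4, 0.3]
opening: 0.0542
```

>>> {"fn": "apply_moves", "kwargs": {
  "deltas": [
    [54, [-60, 0, 0], 0],
    [54, [-60, 0, 0], 0],
    [54, [-60, 0, 0], 0],
    [54, [-60, 0, 0], 0],
    [54, [0, 0, 0], 0]
  ]
}}

```text
t: 31.32
tool_pos: [0.5321, -0.2119, 0.431]
orientation: [2.308, 2.129, -0.001]
force: [-0.1, 0.5, -0.7]
opening: 0.054
```

```bash
python3 -c "
from h import *
go((.5,-.2,.3))
a=shot('top','top13');b=shot('side','side13')
A=cv2.resize(a[80:250,90:250],None,fx=3.5,fy=3.5,interpolation=2);B=cv2.resize(b[160:300,60:290],(399,243),interpolation=2)
h=max(A.shape[0],B.shape[0]);o=np.zeros((595,400+A.shape[1]-160,3),np.uint8)[:, :800]
crop('top13',90,80,250,250,'x1')
cv2.imwrite('pics/fin.png',np.hstack([cv2.resize(a[90:240,95:245],(400,400),interpolation=2),cv2.resize(b[150:300,110:260],(400,400),interpolation=2)]))
c=big(mask(a,'red'));e=cv2.minEnclosingCircle(c)[0];print('jar',plane('top',e,.172)*1e3)
c=big(mask(a,'violet'));e=cv2.fitEllipse(c);print('ring',plane('top',e[0],.0525)*1e3)
"
```

```text
t 31.32 grasp [ 532.2 -212.1  264. ] jaw deg -4.6 open 54.0 F [-0.1  0.5 -0.7] q [-0.47  0.05  1.53 -0.    1.56 -0.39] tilt 0.08
 D [-32.2  12.1  36. ] dth 0.0
[[9.4, -33.1, -36.0], 0.0]
crop scale 3.529
jar [677.45023496 255.78140138 172.        ]
ring [666.31540459 124.71563217  52.5       ]
```

View pics/fin.png

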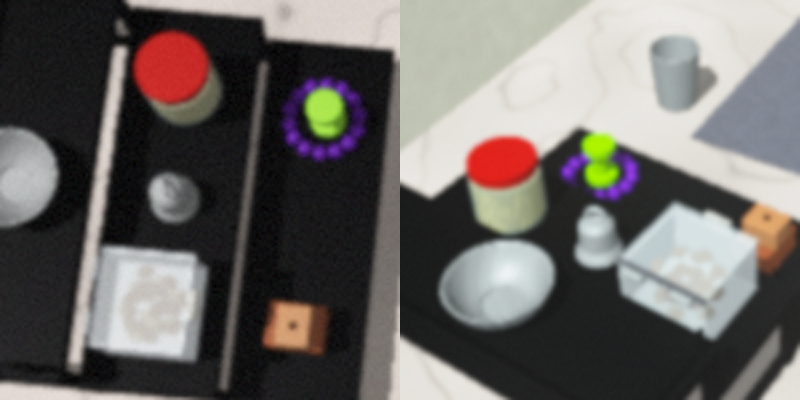

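Everything stands in place: bell at (175,197), foot toy in the ring at (325,112), stack at (293,326). The jar and bowl show no shift, so I'm handing in.

```bash
python3 -c "
from plant import order;print(order.close_job())"
```

```text
the job is handed in; nothing more can be done
None
```

I put all five toys back on the shelf and handed the job in at about 31 s of robot time; no verdict was reported.

| Item | Last check |
|---|---|
| Large cedar block | About 1 mm from the box's line and 2 mm from the tier's depth centre, square to the shelf by eye |
| Small cedar block | On the large one, about 3 mm off centre, square by eye |
| Bead ring | Within 1 mm of the jar's line and depth centre |
| Foot toy | Standing on end, about 2 mm from the ring's centre |
| Bell | Upright on the middle tier; its position comes from where the gripper released it, about 109 mm along the shelf from both box and jar |
| Seed jar | No more than 1 mm shift, which is within measuring error |
| Steel bowl, tumbler | No shift seen in the last pictures, but not measured |

- **Disagreements:** The side camera put the ring about 4 mm from the top camera's estimate. The early two-view height of the large block came out 9 mm low (25 mm instead of 34 mm), so I used the stated height for it.
- **Forces:** Closing on the blocks and foot toy pushed up on the wrist with 5–8 N. The largest force I read was about 11 N, when the bell was set down. Both are far below the limits.

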